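# Dispense two collar rings of the right bore into the job tray

## Task

Slide the yellow job tray along the desk until it stands under the outlet of the dispenser whose brass rings fit snugly round the brass lock cylinder on the desk: not the ones too small to go over it, nor the ones that would hang loosely on it. Then press that dispenser's red lever fully down and let it come up again, twice, so that exactly two rings lie in the tray. Take no rings from the other dispensers and leave everything else where it is.

Things in the scene. Friction and masses are not known exactly. Their poses are not given: they have to be found in the camera images.
- lock_cylinder: Loose round brass lock cylinder standing upright on the desk, 29 mm in diameter, 70 mm tall; the rings are for this. Origin at the centre of its underside, z up. It stays where it stands.
- tray: Loose open yellow plastic job tray, flat on the desk, 140 mm (its own x) by 144 mm (its own y), 22 mm high, walls and floor 5 mm thick, 0.25 kg; it slides easily. Origin at the centre of its underside.
- board: Fixed dark steel board, 112 mm (its x) by 420 mm (its y), 6 mm thick, that carries the three dispensers side by side, 145 mm apart. Origin at the centre of its underside; its front edge, 56 mm toward -x, faces the robot. A tray slid up to that edge still passes under the outlets.
- dispenser22: Fixed grey and blue dispenser of rings with 22 mm bore, 32 mm outside; the three swap places. 64 mm wide, top 73 mm above the desk. Origin on the board under the stack's axis; -x points out of the outlet, toward the robot. Its steel deck (top 30 mm above the origin) juts out 24 mm toward -x, underside 30 mm above the desk: the tray fits under it. The lever runs along its -y side.
- outlet22 (a point): Point on the desk where the rings of dispenser22 come down, 46 mm toward -x from the stack's axis. A tray centred 20 to 35 mm farther toward -x catches them well.
- lever22 (a joint): Press-down lever of dispenser22, rad: 0 up (rest), 0.5 fully down at its stop. A spring brings it back up. One full press and release pushes the bottom ring off the deck, and the stack then drops by one ring; a ring leaves the deck only near the end of the stroke (0.44 to 0.5). Needs about 3 N at first and 7 N at the bottom.
- pad22 (a point): Middle of the top of the red press pad, 28 x 30 mm, at the lever's end: 26 mm out from the frame's side (-y), about 88 mm above the desk at rest and about 42 mm lower at the stop; it hardly moves sideways. It rides with the lever.
- dispenser31: Fixed grey and blue dispenser of rings with 31 mm bore, 40 mm outside; the three swap places. 64 mm wide, top 73 mm above the desk. Origin on the board under the stack's axis; -x points out of the outlet, toward the robot. Its steel deck (top 30 mm above the origin) juts out 24 mm toward -x, underside 30 mm above the desk: the tray fits under it. The lever runs along its -y side.
- outlet31 (a point): Point on the desk where the rings of dispenser31 come down, 46 mm toward -x from the stack's axis. A tray centred 20 to 35 mm farther toward -x catches them well.
- lever31 (a joint): Press-down lever of dispenser31, rad: 0 up (rest), 0.5 fully down at its stop. A spring brings it back up. One full press and release pushes the bottom ring off the deck, and the stack then drops by one ring; a ring leaves the deck only near the end of the stroke (0.44 to 0.5). Needs about 3 N at first and 7 N at the bottom.
- pad31 (a point): Middle of the top of the red press pad, 28 x 30 mm, at the lever's end: 26 mm out from the frame's side (-y), about 88 mm above the desk at rest and about 42 mm lower at the stop; it hardly moves sideways. It rides with the lever.
- dispenser40: Fixed grey and blue dispenser of rings with 40 mm bore, 48 mm outside; the three swap places. 64 mm wide, top 73 mm above the desk. Origin on the board under the stack's axis; -x points out of the outlet, toward the robot. Its steel deck (top 30 mm above the origin) juts out 24 mm toward -x, underside 30 mm above the desk: the tray fits under it. The lever runs along its -y side.
- outlet40 (a point): Point on the desk where the rings of dispenser40 come down, 46 mm toward -x from the stack's axis. A tray centred 20 to 35 mm farther toward -x catches them well.
- lever40 (a joint): Press-down lever of dispenser40, rad: 0 up (rest), 0.5 fully down at its stop. A spring brings it back up. One full press and release pushes the bottom ring off the deck, and the stack then drops by one ring; a ring leaves the deck only near the end of the stroke (0.44 to 0.5). Needs about 3 N at first and 7 N at the bottom.
- pad40 (a point): Middle of the top of the red press pad, 28 x 30 mm, at the lever's end: 26 mm out from the frame's side (-y), about 88 mm above the desk at rest and about 42 mm lower at the stop; it hardly moves sideways. It rides with the lever.
- ring22_1: Loose brass ring, 22 mm bore, 32 mm outside, 8 mm high; bottom one of the three stacked in dispenser22. Origin at the centre of its underside.
- ring22_2: Loose brass ring, 22 mm bore, 32 mm outside, 8 mm high; middle one of the three stacked in dispenser22. Origin at the centre of its underside.
- ring22_3: Loose brass ring, 22 mm bore, 32 mm outside, 8 mm high; top one of the three stacked in dispenser22. Origin at the centre of its underside.
- ring31_1: Loose brass ring, 31 mm bore, 40 mm outside, 8 mm high; bottom one of the three stacked in dispenser31. Origin at the centre of its underside.
- ring31_2: Loose brass ring, 31 mm bore, 40 mm outside, 8 mm high; middle one of the three stacked in dispenser31. Origin at the centre of its underside.
- ring31_3: Loose brass ring, 31 mm bore, 40 mm outside, 8 mm high; top one of the three stacked in dispenser31. Origin at the centre of its underside.
- ring40_1: Loose brass ring, 40 mm bore, 48 mm outside, 8 mm high; bottom one of the three stacked in dispenser40. Origin at the centre of its underside.
- ring40_2: Loose brass ring, 40 mm bore, 48 mm outside, 8 mm high; middle one of the three stacked in dispenser40. Origin at the centre of its underside.
- ring40_3: Loose brass ring, 40 mm bore, 48 mm outside, 8 mm high; top one of the three stacked in dispenser40. Origin at the centre of its underside.

How it is judged (in metres and radians):
On the way, in this order (a step that is already met when the one before it is completed fails the run):
1. the tray stands under the outlet of the 31 mm dispenser, its lever up and its rings still stacked (x of outlet31 in the frame of tray between -0.06 and 0.06 m and y of outlet31 in the frame of tray between -0.06 and 0.06 m and value of joint lever31 below 0.08 rad and horizontal distance between ring31_1 and dispenser31 below 0.012 m), for 0.2 s.
2. the lever of the 31 mm dispenser is pressed fully down (value of joint lever31 above 0.43 rad), for 0.05 s.
3. the lever is up again and the first ring, and no other, has gone into the tray (value of joint lever31 below 0.08 rad and horizontal distance between ring31_2 and dispenser31 below 0.012 m and x of ring31_1 in the frame of tray between -0.07 and 0.07 m and y of ring31_1 in the frame of tray between -0.072 and 0.072 m and z of ring31_1 in the frame of tray below 0.045 m), for 0.1 s.
4. the lever is pressed fully down a second time (value of joint lever31 above 0.43 rad), for 0.05 s.
At the end, for the whole second after the job is handed in: Tray flat on the desk with the two lower 31 mm rings inside its walls, at rest (leaning allowed); all other rings still in their stacks (within 12 mm of the axis); the 31 mm lever up (below 0.08 rad); the lock cylinder upright within 30 mm of its start (value of joint lever31 below 0.08 rad and x of ring31_1 in the frame of tray between -0.07 and 0.07 m and y of ring31_1 in the frame of tray between -0.072 and 0.072 m and z of each of ring31_1, ring31_2 in the frame of tray below 0.045 m and x of ring31_2 in the frame of tray between -0.07 and 0.07 m and y of ring31_2 in the frame of tray between -0.072 and 0.072 m and linear speed of each of ring31_1, ring31_2, tray below 0.02 m/s and height (world z) of tray below 0.006 m and angle between each of tray, lock_cylinder's own z axis and vertical below 0.1 rad and horizontal distance between ring31_3 and dispenser31 below 0.012 m and horizontal distance between each of ring22_1, ring22_2, ring22_3 and dispenser22 below 0.012 m and horizontal distance between each of ring40_1, ring40_2, ring40_3 and dispenser40 below 0.012 m and distance of lock_cylinder from where it was at the start of the episode below 0.03 m); the robot touches nothing.
It fails at once if a ring of another size is dispensed (horizontal distance between any of ring22_1, ring22_2, ring22_3 and dispenser22 above 0.03 m or horizontal distance between any of ring40_1, ring40_2, ring40_3 and dispenser40 above 0.03 m).
It fails at once if the lock cylinder is knocked over (angle between lock_cylinder's own z axis and vertical above 0.5 rad).
It also fails if it takes over 69 s, if anything falls off the work surface, if the arm or the gripper's body presses on something with over 40 N, if the wrist force passes 120 N, or if a joint passes its speed limit or range.

## Robot

A 6-joint arm with a two-finger parallel gripper is mounted at the origin on a cart in front of the work surface, level with it; the furniture and walls round the work are solid. World frame = base frame: x ahead of the robot, y to its left, z up, the work surface at z = 0. Lengths are in mm, angles in rad, forces in N, time in s.
With the tool pointing down it reaches from about 400 to 925 mm from the base axis. Payload 12.5 kg.
Tool frame: the origin (TCP) lies on the centre line of the jaws, within the pads' length; the fingertips stand 25 mm ahead of it and the grasp point (between the pads) lies 6 mm ahead of it; z points along the fingers, y is the line along which they close (so a half turn about z gives the same grasp; the last joint's range is limited). The gripper opens to 95 mm and grips with 3 to 60 N. Pads are 20 mm wide; open, the fingers measure 119 mm over their backs; the gripper's body (75 mm by 180 mm) begins 59 mm behind the grasp point.
Start: joints at [-1.285, 0.491, 1.559, -0, 1.092, -0.106], TCP at [238.681, -577.646, 239.661] pointing down, gripper open.
Joint ranges: [-3.1, 3.1], [-0.84, 2.19], [0.05, 2.79], [-1.13, 4.28], [0.06, 2.93], [-2.69, 2.69]. Speed limits (rad/s): [2.22, 2.22, 2.79, 3.14, 3.14, 3.14].

## Interface

Orientations are given as [roll, pitch, yaw] about the fixed x, y, z axes, in that order (R = Rz(yaw) Ry(pitch) Rx(roll)).
In Python, from bench import manip, read_camera, camera_params gives the robot as it stands.
- The arm moves only by the tool apply_moves, never from a script. Its argument "commands" is one flat list of numbers, 4 for each row, row after row: the shift along the world's x, y, z in m, then the turn about the world's z in rad. A call has 1 to 5 rows; each row is the pose to reach, as a shift and turn from the pose commanded when the call began; what a row does not reach only later rows make up. A row lasts 1/10 s, in which the tool goes at most 50 mm and 8.59 degrees, less where a joint would pass 70% of its speed; a pose out of reach is approached as far as the arm can. A call with a gripper value outside its range is refused whole. "claw" is the finger opening in m, from 0 to 0.0951, set as the call begins (left out, the last holds). The fingers move at their own pace and stop on an object; the grip force is fixed at half the most. Time passes only in rows, so rows that repeat a pose let the fingers close. It gives the time, the measured TCP pose, the force, the opening and the grip force at its end, in the units of the state.
- manip.observe(): the state, without advancing time (a new reading comes with each control period).
- read_camera(name): name is "scene" or "top" or "wrist"; returns the picture (480x640x3 uint8, red, green, blue); there is no depth.
- camera_params(name): a dict with "intrinsics" (3x3 intrinsics, pixels), "rvec" (rotation vector, rad) and "tvec" (3), from world to camera coordinates, as OpenCV has them. Camera axes: x right, y down, z forward; pixel columns grow to the right and rows downward; lengths in mm; the calibration is good to about 2 mm. A picture is of the moment at which its call begins: read the wrist's pose just before it. camera_params takes no time and is no camera call; for the wrist camera it gives the pose at the moment of the call.
- manip.job_done(): hands the job in; it is judged then, once.
The state is a dict: "time_s": time; "joints": joint angles; "joint_vel": joint speeds; "tau": joint torques, N m; "tool_pos": TCP position; "orientation": TCP orientation; "force": force on the tool from outside, world axes, zero at the start; "torque": the same for the moment, N m; "width": finger opening in mm; "grasp_force": force on a finger pad.
Only numpy, scipy, OpenCV 4.12 (cv2) and the standard library are available. Lean on these libraries where they do the work, as an engineer would, in place of code of your own. Each camera call takes 0.05 s, during which the arm holds its last target. There are 200 camera calls.

## Working session

There is one attempt and no reset: what is moved stays moved. The work goes in short steps, Python scripts to look and compute and a tool call to move; the robot and the scene stay as the last step left them, time stands still between calls to the robot, and variables do not carry over. Pictures are saved under pics/ and viewed, at most 10 in all, crops included, and the job is handed in when it is done.

Besides the shell and the picture viewer there is one more tool, called after "Request:" by a JSON object that holds its "op" and its "data". apply_moves: Moves the arm, as the interface text tells. Its arguments: {"type":"object","properties":{"commands":{"type":"array"},"claw":{"type":"number"}},"required":["commands"]}

```bash
mkdir -p pics; python3 - <<'E'
from bench import manip, read_camera, camera_params
import cv2
for n in("top","scene"):
    cv2.imwrite(f"pics/{n}0.png",read_camera(n)[:,:,::-1]); print(n,camera_params(n))
print(manip.observe())
E
```

```text
top {'intrinsics': array([[549.85647277,   0.        , 327.91314731],
       [  0.        , 549.85647277, 233.03274241],
       [  0.        ,   0.        ,   1.        ]]), 'rvec': array([ 2.13924472, -2.18758819,  0.15185156]), 'tvec': array([ -48.56927043,  587.61483165, 1385.43256104])}
scene {'intrinsics': array([[581.24152613,   0.        , 315.65673191],
       [  0.        , 581.24152613, 245.43862921],
       [  0.        ,   0.        ,   1.        ]]), 'rvec': array([ 1.05175559, -2.33634268,  1.0703597 ]), 'tvec': array([321.26066873, 369.14535397, 967.00667122])}
{'time_s': 0.1, 'joints': array([-1.28458914e+00,  4.91459262e-01,  1.55937463e+00,  1.25076884e-05,
        1.09170700e+00, -1.05645705e-01]), 'joint_vel': array([-0.00143463, -0.00189541, -0.00028158, -0.00027679, -0.00080432,
        0.00098696]), 'tau': array([ 2.74296210e-03, -6.13624263e+01, -2.58606988e+01,  6.94136764e-02,
        4.69950575e-02, -4.54243730e-05]), 'tool_pos': array([ 238.63261537, -577.4480443 ,  239.1498181 ]), 'orientation': array([-3.14065087e+00, -1.11023059e-04,  3.91847067e-01]), 'force': array([0.17891199, 0.47252762, 0.54299768]), 'torque': array([-0.02817616, -0.03027081,  0.01001647]), 'grasp_force': 0.0, 'width': 95.02302963213954}
```

View pics/top0.png

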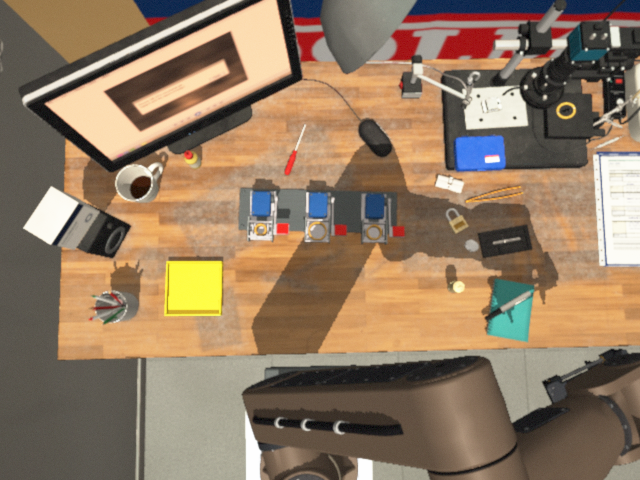

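View pics/scene0.png

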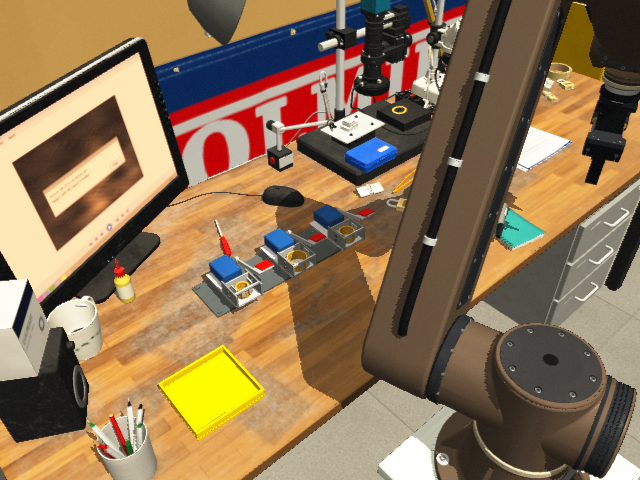

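The top view shows the tray at (194,288), the dispensers at columns 262, 318 and 375 with red pads to their right, and the lock cylinder at (458,287). Next I'll zoom in on the ring sizes and calculate positions.

```bash
cat > h.py <<'E'
import numpy as np, cv2
from bench import manip, read_camera, camera_params
def ray(n,px,z):
    c=camera_params(n); R=cv2.Rodrigues(c["rvec"])[0]; t=np.array(c["tvec"]).ravel()
    px=np.atleast_2d(np.float64(px)); d=np.c_[px,np.ones(len(px))]@np.linalg.inv(c["intrinsics"]).T@R
    o=-R.T@t; return o+d*((z-o[2])/d[:,2])[:,None]
def proj(n,p):
    c=camera_params(n); return cv2.projectPoints(np.float64(p).reshape(-1,1,3),c["rvec"],c["tvec"],c["intrinsics"],None)[0][:,0]
def red(im,box=(235,180,410,250)):
    h=cv2.cvtColor(im,cv2.COLOR_RGB2HSV); m=((h[...,0]<6)|(h[...,0]>174))&(h[...,1]>190)&(h[...,2]>60)
    k=np.zeros_like(m); x0,y0,x1,y1=box; k[y0:y1,x0:x1]=1
    n,l,s,c=cv2.connectedComponentsWithStats((m&k).astype(np.uint8)); return [(s[i,4],c[i]) for i in range(1,n) if s[i,4]>25]
def tray(im):
    h=cv2.cvtColor(im,cv2.COLOR_RGB2HSV); m=((h[...,0]>25)&(h[...,0]<34)&(h[...,1]>200)).astype(np.uint8)
    m[:170]=0
    n,l,s,c=cv2.connectedComponentsWithStats(m); i=1+np.argmax(s[1:,4])
    q=np.argwhere(l==i)[:,::-1]; w=ray("top",q+0.0,22)[:,:2]
    return cv2.minAreaRect(np.float32(w))
E
python3 - <<'E'
from h import *
im=cv2.imread("pics/top0.png")[:,:,::-1]; sc=cv2.imread("pics/scene0.png")
for a,c in red(im): print(a,c,ray("top",c,88))
print(tray(im)); print("cyl top",ray("top",(458,287),70))
a=cv2.resize(cv2.imread("pics/top0.png")[175:260,230:420],(760,340),interpolation=cv2.INTER_CUBIC)
b=cv2.resize(sc[195:320,185:385],(416,260),interpolation=cv2.INTER_CUBIC)
o=np.zeros((600,760,3),np.uint8);o[:340]=a;o[340:,:416]=b
cv2.imwrite("pics/z.png",o)
# board corners
print(ray("top",[(240,188),(396,191),(395,240),(239,236)],6))
E
```

```text
90 [282.5 228. ] [[595.08155956  52.1130187   88.        ]]
94 [340.5 229.5] [[588.21014718 -92.49027523  88.        ]]
93 [398.32258065 230.91397849] [[ 581.55008621 -236.97125274   88.        ]]
((455.429443359375, 216.75454711914062), (43.632686614990234, 1.0112300515174866e-05), 0.062264516949653625)
cyl top [[ 439.07227039 -383.72705685   70.        ]]
[[ 716.35124038  169.38039044    6.        ]
 [ 699.69585534 -246.92628216    6.        ]
 [ 567.93315894 -239.1716628     6.        ]
 [ 587.47067473  172.42617916    6.        ]]
```

View pics/z.png

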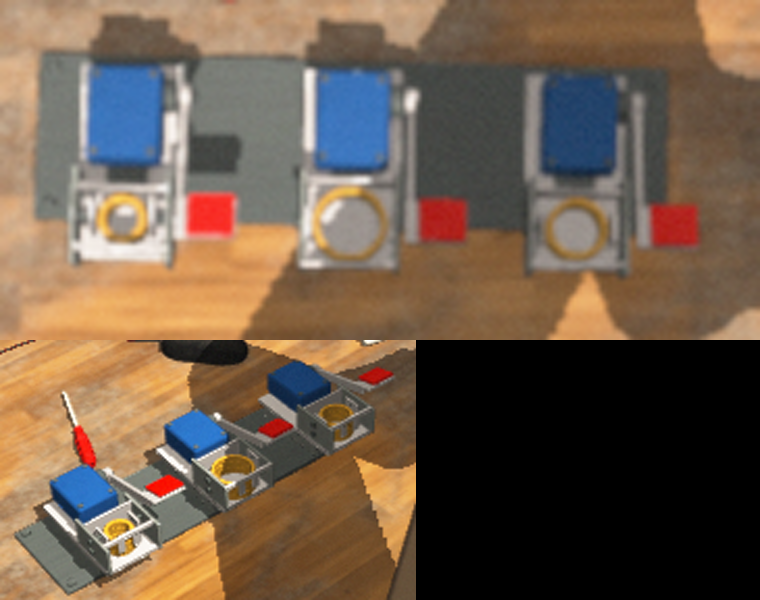

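The rings in the right dispenser are the medium size (crop (576,230)), so that's the 31 mm one. Left is the smallest and middle the largest. I'll fix the tray segmentation, then compute targets.

```bash
sed -i 's/m\[:170\]=0/m[:170]=0; m[345:]=0/; s/(h\[...,0\]<34)/(h[...,0]<36)/; s/>25)&(h\[...,0\]<36)/>26)\&(h[...,0]<36)/' h.py
python3 - <<'E'
from h import *
im=cv2.imread("pics/top0.png")[:,:,::-1]
print(im[288,194],cv2.cvtColor(im[288:289,194:195],cv2.COLOR_RGB2HSV)); print(tray(im))
r=ray("top",[(374,232.5),(318,230),(261,229)],60)-0; print(r)
yaw=np.arctan2(-(595.08-581.55),289.08); print(yaw)
ex=np.array([np.cos(yaw),np.sin(yaw)]); ey=np.array([-ex[1],ex[0]])
for q,p in zip(r,[(581.55,-236.97),(588.2,-92.5),(595.08,52.1)]):
    d=q[:2]-p; print("pad->ring local",d@ex,d@ey)
a=r[0,:2]; print("outlet",a-46*ex,"tray",a-74*ex)
E
```

```text
[254 252  65] [[[ 30 190 254]]]
((459.2671203613281, 216.75872802734375), (35.9571418762207, 1.0098330676555634e-05), 0.062264591455459595)
[[ 582.36315143 -178.79899655   60.        ]
 [ 591.84568937  -36.25186894   60.        ]
 [ 597.51617093  108.63747217   60.        ]]
-0.046769522071232875
pad->ring local -1.9073760424556727 58.14541060232473
pad->ring local 1.01196357263093 56.357069016624074
pad->ring local -0.20975967515131874 56.58954576185586
outlet [ 536.41345219 -176.64838277] tray [ 508.44407004 -175.33931352]
```

```bash
sed -i 's/>200)).astype/>150)\&(h[...,2]>90)).astype/' h.py
python3 - <<'E'
from h import *
im=cv2.imread("pics/top0.png")[:,:,::-1]; t=tray(im); print(t); print(cv2.boxPoints(t))
E
```

```text
((453.5665588378906, 288.64013671875), (144.311279296875, 138.4512176513672), 88.72895050048828)
[[382.75742 218.03784]
 [521.17456 214.96667]
 [524.37573 359.24243]
 [385.95856 362.3136 ]]
```

Request:
{"op": "apply_moves", "data": {"commands": [0.035, 0.035, 0, 0.12, 0.07, 0.07, 0, 0.24, 0.105, 0.105, 0, 0.36, 0.14, 0.14, 0, 0.48, 0.17, 0.17, 0, 0.6], "claw": 0.04}}

```text
time_s: 0.6
tool_pos: [409.9, -405.7, 239.5]
orientation: [-3.141, -0.0, 0.997]
force: [0.4, -1.1, 0.5]
width: 60.6
grasp_force: 0.0
```

Request:
{"op": "apply_moves", "data": {"commands": [0.025, 0.04, 0, 0.12, 0.05, 0.08, 0, 0.24, 0.07, 0.12, 0, 0.36, 0.08, 0.165, 0, 0.48, 0.08, 0.21, 0, 0.557]}}

```text
time_s: 1.1
tool_pos: [489.4, -195.8, 239.2]
orientation: [-3.141, -0.0, 1.554]
force: [-0.2, 0.0, 1.1]
width: 39.9
grasp_force: 0.0
```

Request:
{"op": "apply_moves", "data": {"commands": [0, 0.048, 0, 0, 0, 0.096, 0, 0, -0.005, 0.144, 0, 0, -0.01, 0.19, 0, 0, -0.02, 0.235, 0, 0]}}

```text
time_s: 1.6
tool_pos: [468.3, 39.2, 239.6]
orientation: [3.142, -0.0, 1.549]
force: [1.2, 1.0, -0.6]
width: 39.7
grasp_force: 0.0
```

Request:
{"op": "apply_moves", "data": {"commands": [-0.02, 0.04, -0.01, 0, -0.04, 0.08, -0.03, 0, -0.06, 0.12, -0.06, 0, -0.075, 0.16, -0.08, 0, -0.083, 0.21, -0.1, 0]}}

```text
time_s: 2.1
tool_pos: [384.7, 243.5, 140.6]
orientation: [-3.141, 0.001, 1.548]
force: [0.3, -0.3, 0.3]
width: 40.1
grasp_force: 0.0
```

Request:
{"op": "apply_moves", "data": {"commands": [0, 0.043, 0, 0, 0, 0.043, -0.04, 0, 0, 0.043, -0.08, 0, 0, 0.043, -0.105, 0, 0, 0.043, -0.105, 0]}}

```text
time_s: 2.6
tool_pos: [385.2, 284.8, 34.0]
orientation: [-3.137, 0.003, 1.549]
force: [-0.1, -0.4, -0.1]
width: 40.0
grasp_force: 0.0
```

Request:
{"op": "apply_moves", "data": {"commands": [0, 0, 0, 0, 0, 0, 0, 0, 0, 0, 0, 0, 0, 0, 0, 0, 0, 0, 0, 0], "claw": 0.0}}

```text
time_s: 3.1
tool_pos: [386.7, 285.5, 37.3]
orientation: [3.14, -0.001, 1.549]
force: [1.1, -0.4, -0.4]
width: 5.5
grasp_force: 0.0
```

Request:
{"op": "apply_moves", "data": {"commands": [0, 0, 0, 0, 0, 0, 0, 0, 0, 0, 0, 0]}}

```text
time_s: 3.4
tool_pos: [386.7, 285.5, 37.2]
orientation: [3.141, -0.0, 1.549]
force: [-0.9, -0.6, 7.5]
width: 4.9
grasp_force: 30.0
```

```bash
python3 - <<'E'
from h import *
im=read_camera("top"); s=manip.observe(); print(tray(im),s["tool_pos"],s["width"],s["grasp_force"],s["orientation"])
E
```

```text
((489.5429382324219, 218.8302459716797), (68.57102966308594, 17.491374969482422), 13.51282787322998) [386.7055413  285.49299809  37.25510287] 5.00928851779461 30.002519488334656 [ 3.14064699e+00 -4.39771641e-04  1.54882327e+00]
```

Request:
{"op": "apply_moves", "data": {"commands": [0.005, -0.01, 0, 0, 0.01, -0.03, 0, 0, 0.017, -0.055, 0, 0, 0.023, -0.08, 0, 0, 0.03, -0.1, 0, 0]}}

```text
time_s: 3.95
tool_pos: [416.8, 184.7, 37.3]
orientation: [3.14, -0.0, 1.549]
force: [-1.5, 4.8, 8.3]
width: 4.8
grasp_force: 30.0
```

Request:
{"op": "apply_moves", "data": {"commands": [0.005, -0.02, 0, 0, 0.01, -0.045, 0, 0, 0.017, -0.07, 0, 0, 0.022, -0.095, 0, 0, 0.024, -0.115, 0, 0]}}

```text
time_s: 4.45
tool_pos: [441.3, 69.5, 37.2]
orientation: [3.14, -0.0, 1.549]
force: [-0.1, 6.3, 8.5]
width: 4.8
grasp_force: 30.0
```

Request:
{"op": "apply_moves", "data": {"commands": [0, -0.02, 0, 0, 0, -0.045, 0, 0, 0, -0.07, 0, 0, 0, -0.095, 0, 0, 0, -0.12, 0, 0]}}

```text
time_s: 4.95
tool_pos: [440.6, -50.2, 37.3]
orientation: [3.141, 0.0, 1.549]
force: [1.4, 6.3, 8.7]
width: 4.7
grasp_force: 30.0
```

```bash
python3 - <<'E'
from h import *
cv2.imwrite("pics/scene1.png",read_camera("scene")[:,:,::-1]); s=manip.observe(); print(s["tool_pos"],s["width"],s["grasp_force"],s["orientation"],s["force"])
E
```

```text
[440.86574681 -52.83367362  37.22586973] 4.644985625203264 30.006346106529236 [3.14032898e+00 4.35198863e-04 1.54826067e+00] [-1.57212527 -9.53194505 10.7988878 ]
```

View pics/scene1.png

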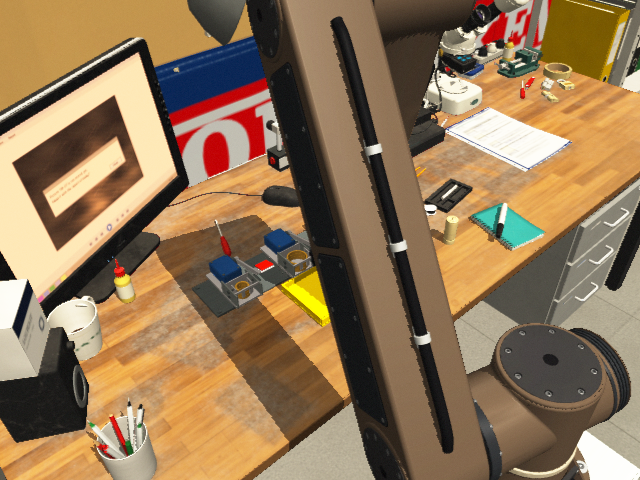

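The tray (305,295) is moving with the gripper and clears the dispensers. The lock cylinder (452,230) is untouched.

Request:
{"op": "apply_moves", "data": {"commands": [0, -0.025, 0, -0.005, 0, -0.05, 0, -0.01, 0, -0.075, 0, -0.015, 0, -0.1, 0, -0.02, 0, -0.124, 0, -0.025]}}

```text
time_s: 5.5
tool_pos: [440.3, -174.2, 37.3]
orientation: [3.141, -0.0, 1.524]
force: [0.2, 6.2, 8.8]
width: 4.5
grasp_force: 30.0
```

Request:
{"op": "apply_moves", "data": {"commands": [0, 0, 0, 0, 0, 0, 0, 0, 0, 0, 0, 0, 0, 0, 0, 0], "claw": 0.04}}

```text
time_s: 5.9
tool_pos: [440.4, -172.8, 36.6]
orientation: [-3.141, -0.0, 1.525]
force: [-0.2, -0.4, -0.4]
width: 31.4
grasp_force: 0.0
```

Request:
{"op": "apply_moves", "data": {"commands": [0, 0, 0.02, 0, 0, 0, 0.06, 0, 0, 0, 0.1, 0, -0.02, 0, 0.14, 0, -0.02, 0, 0.18, 0]}}

```text
time_s: 6.4
tool_pos: [418.7, -172.4, 218.0]
orientation: [-3.14, -0.001, 1.525]
force: [0.4, 0.3, 1.0]
width: 40.0
grasp_force: 0.0
```

```bash
python3 - <<'E'
from h import *
im=read_camera("top"); s=manip.observe(); print(tray(im),s["tool_pos"],s["width"],s["orientation"])
for n in("top","scene"): cv2.imwrite(f"pics/{n}2.png",read_camera(n)[:,:,::-1])
E
```

```text
((509.78118896484375, -137.0570068359375), (65.020751953125, 138.0346221923828), 88.44847869873047) [ 421.24291978 -173.56279923  223.59390169] 39.967187891550516 [3.13531757 0.00330625 1.52459029]
```

View pics/top2.png

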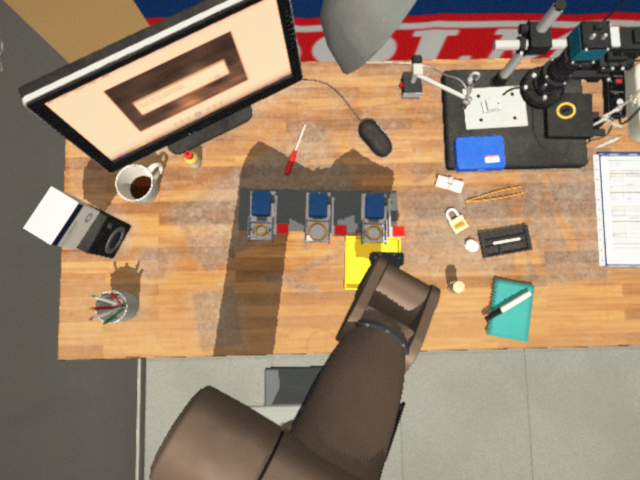

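The tray (345–403 × 236–290) is square under the right dispenser, at x≈510, y≈-176. Next I'll press the lever with the fingers closed.

Request:
{"op": "apply_moves", "data": {"commands": [0.04, -0.016, 0, 0, 0.08, -0.032, 0, 0, 0.12, -0.048, 0, 0, 0.16, -0.064, 0, 0, 0.16, -0.064, -0.04, 0], "claw": 0.0}}

```text
time_s: 7.05
tool_pos: [586.2, -239.6, 178.0]
orientation: [3.133, 0.004, 1.525]
force: [-1.2, -0.2, -0.8]
width: 5.2
grasp_force: 0.0
```

Request:
{"op": "apply_moves", "data": {"commands": [0, 0, -0.03, 0, 0, 0, -0.05, 0, 0, 0, -0.05, 0, 0, 0, -0.05, 0, 0, 0, -0.05, 0]}}

```text
time_s: 7.55
tool_pos: [580.9, -237.6, 127.4]
orientation: [3.14, 0.0, 1.524]
force: [0.5, -0.2, 1.1]
width: 0.8
grasp_force: 0.0
```

```bash
python3 - <<'E'
from h import *
s=manip.observe(); print(s["tool_pos"],s["width"],s["force"])
a=read_camera("top")[:,:,::-1]; b=read_camera("scene")[:,:,::-1]
o=np.zeros((600,700,3),np.uint8)
o[:300,:700]=cv2.resize(a[180:300,240:520],(700,300)); o[300:,:700]=cv2.resize(b[180:300,230:510],(700,300))
cv2.imwrite("pics/p.png",o)
E
```

```text
[ 580.89403774 -237.56618396  127.41750919] 0.8095771954671043 [ 0.46559843 -0.16672339  1.11144453]
```

View pics/p.png

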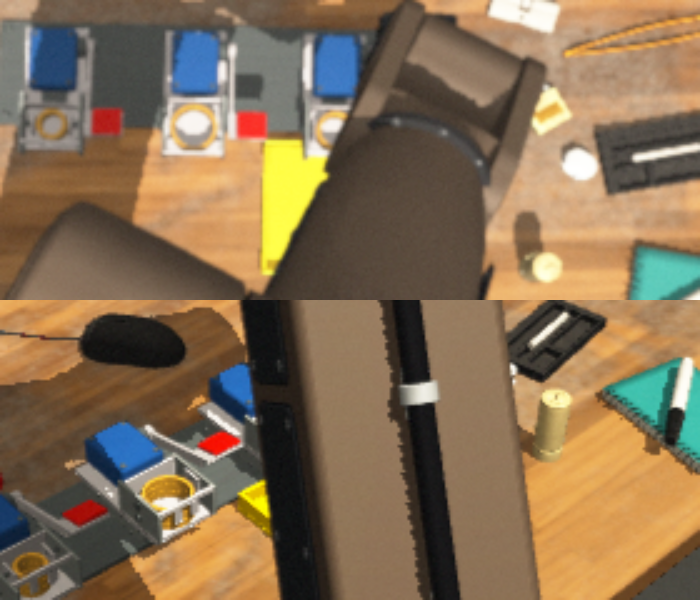

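The arm hides the pad in both views, but the TCP is at the measured pad position and the lock cylinder is standing. Now I'll press while watching the force.

Request:
{"op": "apply_moves", "data": {"commands": [0, 0, -0.01, 0, 0, 0, -0.015, 0, 0, 0, -0.022, 0, 0, 0, -0.03, 0, 0, 0, -0.03, 0]}}

```text
time_s: 8.15
tool_pos: [580.0, -237.5, 95.6]
orientation: [-3.14, -0.001, 1.524]
force: [-3.3, -0.5, 4.3]
width: 0.4
grasp_force: 2.0
```

Request:
{"op": "apply_moves", "data": {"commands": [0, 0, -0.008, 0, 0, 0, -0.015, 0, 0, 0, -0.02, 0, 0, 0, -0.024, 0, 0, 0, -0.024, 0]}}

```text
time_s: 8.65
tool_pos: [580.3, -237.6, 72.6]
orientation: [-3.141, -0.0, 1.524]
force: [-2.7, -0.1, 6.0]
width: 0.1
grasp_force: 3.6
```

Request:
{"op": "apply_moves", "data": {"commands": [0, 0, -0.001, 0, 0, 0, -0.002, 0, 0, 0, -0.002, 0]}}

```text
time_s: 8.95
tool_pos: [580.4, -237.7, 71.9]
orientation: [3.141, 0.0, 1.524]
force: [-6.3, 1.6, 15.4]
width: 0.2
grasp_force: 8.5
```

Force jumped to 15 N, so the lever is at its stop. Releasing.

Request:
{"op": "apply_moves", "data": {"commands": [0, 0, 0.01, 0, 0, 0, 0.022, 0, 0, 0, 0.034, 0, 0, 0, 0.046, 0, 0, 0, 0.06, 0]}}

```text
time_s: 9.45
tool_pos: [580.4, -237.4, 131.4]
orientation: [-3.141, -0.0, 1.524]
force: [-0.0, 0.2, -0.1]
width: 0.2
grasp_force: 0.0
```

Request:
{"op": "apply_moves", "data": {"commands": [-0.02, 0.0, 0.04, 0, -0.05, 0, 0.08, 0, -0.09, -0.02, 0.09, 0, -0.13, -0.06, 0.09, 0, -0.13, -0.1, 0.09, 0]}}

```text
time_s: 9.95
tool_pos: [447.7, -337.2, 222.4]
orientation: [-3.142, 0.0, 1.525]
force: [1.0, 0.2, -0.3]
width: 0.1
grasp_force: 0.0
```

Request:
{"op": "apply_moves", "data": {"commands": [0, -0.045, 0, 0, 0, -0.09, 0, 0, 0, -0.13, 0, 0, 0, -0.13, 0, 0]}}

```text
time_s: 10.35
tool_pos: [449.6, -471.7, 220.5]
orientation: [3.141, 0.001, 1.521]
force: [0.1, 1.2, -1.1]
width: 0.4
grasp_force: 0.0
```

```bash
python3 - <<'E'
from h import *
s=manip.observe(); print(s["tool_pos"],s["width"],s["force"])
a=read_camera("top"); print(red(a),tray(a)); a=a[:,:,::-1];b=read_camera("scene")[:,:,::-1]
o=np.zeros((600,700,3),np.uint8)
o[:300,:700]=cv2.resize(a[190:295,310:555],(700,300)); o[300:,:700]=cv2.resize(b[180:300,230:510],(700,300))
cv2.imwrite("pics/q.png",o)
E
```

```text
[ 449.59305606 -471.65910317  220.51140939] 0.4285576976195633 [ 0.06498836  1.17313593 -1.05608179]
[(np.int32(90), array([282.5, 228. ])), (np.int32(93), array([340.48387097, 229.5483871 ])), (np.int32(93), array([398.32258065, 230.93548387]))] ((507.3770446777344, -175.8756103515625), (143.58883666992188, 140.0002899169922), 87.72953033447266)
```

View pics/q.png

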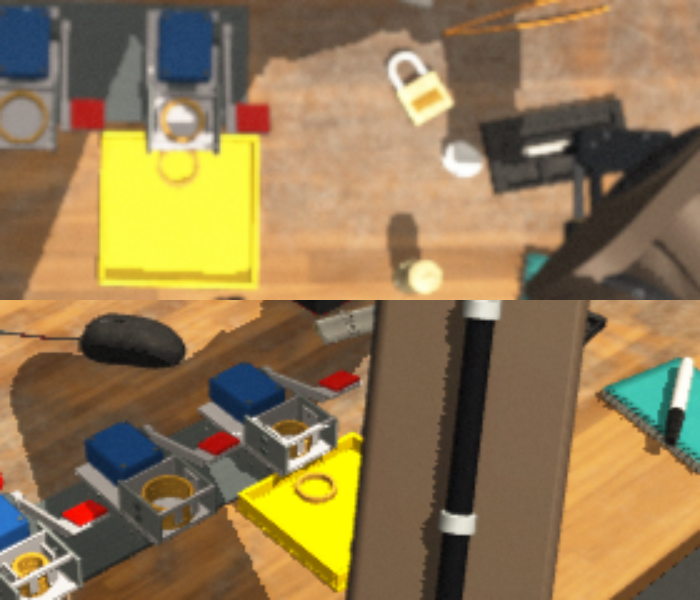

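One ring lies in the tray (top crop (180,165)), the right pad is back at its rest pixel and the stack is still in place. Now for the second press.

Request:
{"op": "apply_moves", "data": {"commands": [0, 0.045, 0, 0, 0.02, 0.09, 0, 0, 0.045, 0.13, 0, 0, 0.075, 0.165, 0, 0, 0.1, 0.2, 0, 0]}}

```text
time_s: 10.95
tool_pos: [551.3, -264.5, 221.5]
orientation: [3.141, 0.0, 1.525]
force: [-0.4, -0.4, 0.4]
width: 0.5
grasp_force: 0.0
```

Request:
{"op": "apply_moves", "data": {"commands": [0.03, 0.03, 0, 0, 0.03, 0.03, -0.04, 0, 0.03, 0.03, -0.08, 0, 0.03, 0.03, -0.09, 0, 0.03, 0.03, -0.09, 0]}}

```text
time_s: 11.45
tool_pos: [580.0, -236.6, 130.2]
orientation: [-3.139, -0.001, 1.525]
force: [0.4, 0.7, 0.7]
width: 0.4
grasp_force: 0.0
```

Request:
{"op": "apply_moves", "data": {"commands": [0, 0, -0.012, 0, 0, 0, -0.02, 0, 0, 0, -0.028, 0, 0, 0, -0.036, 0, 0, 0, -0.036, 0]}}

```text
time_s: 11.95
tool_pos: [580.1, -237.8, 94.1]
orientation: [-3.141, -0.0, 1.524]
force: [-3.3, 0.2, 4.2]
width: 0.9
grasp_force: 2.1
```

Request:
{"op": "apply_moves", "data": {"commands": [0, 0, -0.008, 0, 0, 0, -0.015, 0, 0, 0, -0.02, 0, 0, 0, -0.023, 0, 0, 0, -0.024, 0]}}

```text
time_s: 12.45
tool_pos: [580.6, -237.9, 71.8]
orientation: [3.141, 0.001, 1.524]
force: [-6.3, 1.0, 19.5]
width: 0.5
grasp_force: 10.0
```

At the stop again, so I'll hold briefly, then release and back away.

Request:
{"op": "apply_moves", "data": {"commands": [0, 0, 0, 0, 0, 0, 0.012, 0, 0, 0, 0.026, 0, 0, 0, 0.042, 0, 0, 0, 0.06, 0]}}

```text
time_s: 12.95
tool_pos: [580.7, -237.5, 131.7]
orientation: [3.141, -0.0, 1.524]
force: [-0.0, 0.5, -0.3]
width: 0.2
grasp_force: 0.0
```

Request:
{"op": "apply_moves", "data": {"commands": [-0.02, 0.0, 0.04, 0, -0.05, 0, 0.08, 0, -0.09, -0.02, 0.09, 0, -0.13, -0.06, 0.09, 0, -0.13, -0.1, 0.09, 0]}}

```text
time_s: 13.45
tool_pos: [448.0, -337.3, 222.5]
orientation: [3.141, 0.001, 1.524]
force: [1.6, -0.5, 0.5]
width: 0.5
grasp_force: 0.0
```

Request:
{"op": "apply_moves", "data": {"commands": [0, -0.045, 0, 0, 0, -0.09, 0, 0, 0, -0.13, 0, 0, 0, -0.13, 0, 0, 0, -0.13, 0, 0]}}

```text
time_s: 13.95
tool_pos: [450.2, -468.0, 220.6]
orientation: [3.141, -0.0, 1.522]
force: [-0.3, -0.5, 0.4]
width: 0.6
grasp_force: 0.0
```

```bash
python3 - <<'E'
from h import *
a=read_camera("top"); print(red(a),tray(a)); a=a[:,:,::-1];b=read_camera("scene")[:,:,::-1]
o=np.zeros((600,700,3),np.uint8)
o[:300,:700]=cv2.resize(a[190:295,240:485],(700,300)); o[300:,:700]=cv2.resize(b[180:300,180:460],(700,300))
cv2.imwrite("pics/r.png",o)
E
```

```text
[(np.int32(91), array([282.50549451, 227.94505495])), (np.int32(92), array([340.5, 229.5])), (np.int32(91), array([398.10989011, 230.91208791]))] ((507.2511291503906, -175.6103515625), (143.5299530029297, 139.76705932617188), 87.32264709472656)
```

View pics/r.png

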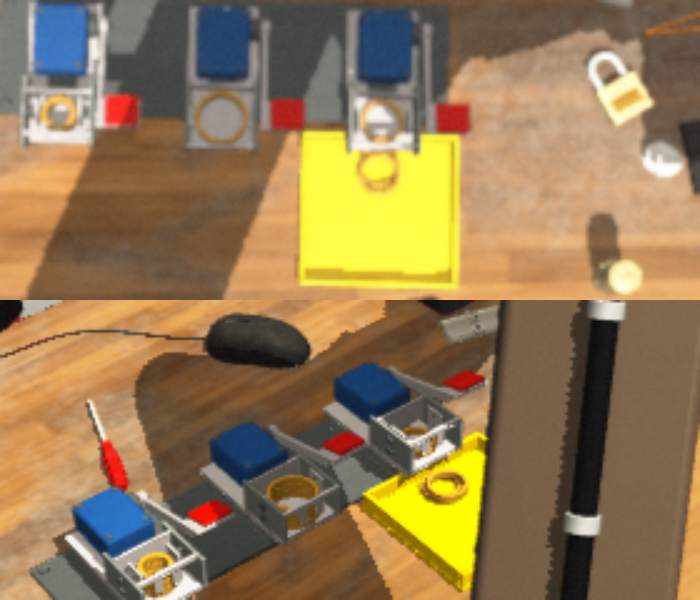

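Two rings lie one on the other in the tray (top crop (380,170)), and the third is still in its dispenser. All three levers are up and the lock cylinder stands at (625,277). Handing in.

```bash
python3 -c "
from bench import manip
print(manip.job_done())"
```

```text
the job is handed in; nothing more can be done
None
```

The job is handed in: the tray is under the 31 mm dispenser with exactly two of its rings inside, its lever is back up, and the last pictures show the other dispensers and the lock cylinder undisturbed; no verdict was returned.

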